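# Measure a fossil bone on the measuring board

## Robot

A 7-joint arm with a two-finger parallel gripper is mounted at the origin on the work surface. World frame = base frame: x ahead of the robot, y to its left, z up, the work surface at z = 0. Lengths are in m, angles in degrees, forces in N, time in s.
With the tool pointing down it reaches from about 0.35 to 0.9 m from the base axis. Payload 19.9 kg.
Tool frame: the origin (TCP) lies on the centre line of the jaws, within the pads' length; the fingertips stand 25 mm ahead of it and the grasp point (between the pads) lies 6 mm ahead of it; z points along the fingers, y is the line along which they close (so a half turn about z gives the same grasp; the last joint's range is limited). The gripper opens to 94 mm and grips with 3 to 60 N. Pads are 16 mm wide; open, the fingers measure 119 mm over their backs; the gripper's body (75 mm by 177 mm) begins 78 mm behind the grasp point.
Start: joints at [-70.388, 23.915, -0.59, 92.452, 0.269, 63.638, -3.037], TCP at [0.234, 0.58, 0.23] pointing down, gripper open.
Joint ranges: [-161.28, 161.28], [-22.2, 115.67], [-73.04, 71.86], [3.21, 147.25], [-68.34, 248.33], [10.77, 114.83], [-161.83, 161.83]. Speed limits (degrees/s): [108.29, 108.29, 136.94, 136.94, 172.46, 172.46, 172.46].

## Interface

Orientations are given as [roll, pitch, yaw] about the fixed x, y, z axes, in that order (R = Rz(yaw) Ry(pitch) Rx(roll)).
In Python, from bench import robot gives the robot as it stands. The module is installed in compiled form; this text tells all that it offers.
- The arm moves only by the tool send_rows, never from a script. Its argument "motion" is text: rows parted by semicolons, each of 6 numbers parted by spaces: the shift along the tool's x, y, z in cm, then the turn, a rotation vector about the tool's x, y, z in degrees. A call has 1 to 12 rows; each row shifts and turns the commanded pose from where the row before left it, along the tool's axes as they then stand; what a row does not reach is not made up. A row lasts 1/8 s, in which the tool goes at most 62.5 mm and 10.7 degrees, less where a joint would pass 70% of its speed; a pose out of reach is approached as far as the arm can. A call with a gripper value outside its range is refused whole. "grip" is the finger opening in cm, from 0 to 9.4, set as the call begins (left out, the last holds). The fingers move at their own pace and stop on an object; "force" is the grip in N (left out, the last holds). Time passes only in rows, so rows that do not move let the fingers close. It gives the time, the measured TCP pose, the force, the opening and the grip force at its end, in the units of the state.
- robot.state(): the state, without advancing time (a new reading comes with each control period).
- robot.get_image(name): name is "side" or "top"; returns the picture (384x512x3 uint8, red, green, blue); there is no depth.
- robot.camera_info(name): a dict with "vertical_fov" (degrees; the focal length in pixels is half the picture's height over the tangent of half this angle, whatever the lens; pixels are square), "cx", "cy" (the principal point, pixels), "origin" and "attitude" of the camera in the world. Camera axes: x right, y up, looking along -z (the intrinsics and any distortion apply to the point x, -y, -z); pixel columns grow to the right and rows downward; lengths in m; the calibration is good to about 2 mm. A picture is of the moment at which its call begins. camera_info takes no time and is no camera call.
- robot.hand_in(): hands the job in; it is judged then, once.
Trained networks look in the newest picture that a camera, given by its name, has taken for a name from the list of things; names that differ only in an ending like _2 or _b are one class to them, and where a whole thing is asked for, a point or a joint stands for the part that bears it (a point fixed in the world has none). Each returns a list of dicts, best first, with "confidence" (0 to 1); they miss things now and then, are a little off and sometimes report something else, mostly with a low value. They report only what shows in the picture. A call takes as long as a camera call. They do not tell look-alikes from the thing itself.
- robot.boxes_of(target, camera): "xy" ([column, row] in pixels, amid what is visible of it).
- robot.silhouettes(target, camera): "mask" (384x512 bool, what is visible of it) and "xy" ([column, row] in pixels, amid what is visible of it).
- robot.mark_of(target, camera): "xy" ([column, row] in pixels: a listed point, or the origin of a listed thing).
The state is a dict: "t": time; "joint_positions": joint angles; "qvel": joint speeds; "effort": joint torques, N m; "eef_pos": TCP position; "tcp_rot": TCP orientation; "wrist_force": force on the tool from outside, world axes, zero at the start; "wrist_torque": the same for the moment, N m; "width": finger opening in m; "grip_force": force on a finger pad.
Only numpy, scipy, OpenCV 4.12 (cv2) and the standard library are available. Lean on these libraries where they do the work, as an engineer would, in place of code of your own. Each camera call takes 0.05 s, during which the arm holds its last target. There are 200 camera calls.

## Task

Measure the fossil bone on the measuring board: slide the jaw by its red grip until it has pushed the bone against the sprung pad at the other end and the bone stays snugly clamped, pressing the pad in a little, when you let go. Be gentle, the bone is brittle. Then turn the selector to its green mark, the middle click, to hold the reading, and leave everything else on the bench where it is.

Things in the scene. Friction and masses are not known exactly. Their poses are not given: they have to be found in the camera images.
- board: White board, fixed, 180 (x) x 440 (y) x 16 mm; origin at the centre of its underside, on the bench ; y runs along the track from the jaw to the grey head box, z up. Two rails 10 mm high at x = +-26 mm guide the bone. The head box (120 x 90 mm, y from 125 to 215 mm) has its top 52 mm above the bench and carries the selector.
- jaw: Sliding jaw; moves only along the board's y axis (140 mm of travel, axes parallel to the board's). Origin at the foot of its flat face, on the board's top, centred on the track. The face (44 mm wide, 48 mm high) is at y = 0 and looks to +y; a blue block lies behind it. The track has a steady friction of about 5 N; the jaw stays where it is left.
- jaw_grip (a point): Centre line of the jaw's red upright grip fin, 10 mm under its top, axes as the jaw's. The fin is 16 mm thick in x, 34 mm long in y (17 mm either side of this point); its top is 101 mm above the bench and its sides are free down to 35 mm below the top. This point is 22 mm behind the jaw's face.
- anvil: Black sprung pad on the head box that faces the jaw. Origin at the foot of its face, on the board's top; the face (40 mm wide, 36 mm high) looks to -y. It gives to +y by at most 8 mm, about 1.5 N per mm, then is hard.
- bone: Brown fossil limb bone lying loose on the track, 34 mm wide, 30 mm high, 0.2 to 0.45 kg. Origin at its underside, on the board's top; y along the track. The end towards the pad is at y = +70 mm. The end towards the jaw is not known beforehand: between y = -66 and -94 mm (that is what is being measured). There is a gap between pad and bone at the start.
- selector (a joint): Angle of the black selector knob on the head box, grows clockwise seen from above. It clicks at 0 (white mark), 0.9 (green mark, pointing to the board's -x) and 1.8 rad (white mark); it starts at 0 and pulls into the nearest click by itself.
- selector_grip (a point): On the knob's axis, at the height to grip. The knob's bar is 14 mm thick, 42 mm long, 34 mm tall, its top 10 mm above this point; at joint value q the pointer lies along (cos a, sin a) of the board's x, y axes with a = pi + 0.9 - q. The point's own axes turn with the knob.
- chip: Bystander: a brown fossil fragment, 30 x 42 x 18 mm, lying on the board's far margin. Origin at the centre of its underside.
- scale_block: Bystander: a yellow scale block, 16 x 50 x 12 mm, lying on the board's far margin. Origin at the centre of its underside.
- jar: Bystander: an amber glass jar with a white cap, 56 mm across, 95 mm tall, standing to the left. Origin at the centre of its underside.
- brush: Bystander: a brush lying on the pale blue pad to the right. Origin at the centre of its underside.
- scribe: Bystander: a steel air-scribe pen, 130 mm long, lying on the pale blue pad to the right. Origin at the centre of its underside.
Mind the look-alikes: they are no part of the job. What is meant by the bone is not purple, and is the smaller of those in its own colour.

How it is judged:
By the outcome, as a careful person would: the job done as asked, in the order asked, and still so for the second after the job is handed in, with the robot touching nothing.
It also fails if it takes over 48 s, if anything falls off the work surface, if the arm or the gripper's body presses on something with over 40 N, if the wrist force passes 120 N, or if a joint passes its speed limit or range.

## Working session

There is one attempt and no reset: what is moved stays moved. The work goes in short steps, Python scripts to look and compute and a tool call to move; the robot and the scene stay as the last step left them, time stands still between calls to the robot, and variables do not carry over. Pictures are saved under pics/ and viewed, at most 10 in all, crops included, and the job is handed in when it is done.

Besides the shell and the picture viewer there is one more tool, called after ">>>" as a command line: name --argument value ..., lists and objects as JSON in quotes. send_rows: Moves the arm, as the interface text tells. Its arguments: {"type":"object","properties":{"motion":{"type":"string"},"grip":{"type":"number"},"force":{"type":"number"}},"required":["motion"]}

```bash
mkdir -p pics; python3 - <<'E'
from bench import robot
import cv2
for c in ("top","side"):
    im=robot.get_image(c); cv2.imwrite(f"pics/{c}0.png",im[:,:,::-1])
    print(c,robot.camera_info(c))
    for t in ("board","jaw","jaw_grip","anvil","bone","selector_grip","chip","scale_block"):
        print(t,[(round(d["confidence"],2),[round(float(v)) for v in d["xy"]]) for d in robot.mark_of(t,c)][:4])
print(robot.state())
E
```

```text
top {'vertical_fov': 51.91307301312841, 'cx': 262.3020156503568, 'cy': 185.0981386533185, 'origin': array([ 0.28636398, -0.03614061,  1.58512278]), 'attitude': array([  7.3631978 ,  -1.19299932, -88.44611577])}
board [(0.67, [257, 185])]
jaw [(0.69, [293, 180])]
jaw_grip [(0.6, [299, 176])]
anvil [(0.57, [230, 189])]
bone [(0.62, [176, 249]), (0.55, [309, 129]), (0.46, [253, 185])]
selector_grip [(0.5, [213, 191]), (0.44, [227, 192])]
chip [(0.63, [285, 164]), (0.42, [215, 193])]
scale_block [(0.44, [246, 169])]
side {'vertical_fov': 44.82669646127849, 'cx': 249.8051830382466, 'cy': 201.74440557553095, 'origin': array([ 0.22222419, -1.12643804,  1.06683561]), 'attitude': array([ 48.51592992,   0.64298075, -14.22347533])}
board [(0.62, [248, 220])]
jaw [(0.76, [271, 246])]
jaw_grip [(0.7, [272, 232])]
anvil [(0.58, [238, 199])]
bone [(0.97, [160, 176]), (0.71, [343, 251]), (0.58, [250, 214])]
selector_grip [(0.68, [230, 172]), (0.68, [248, 220])]
chip [(0.61, [282, 235])]
scale_block [(0.41, [263, 202])]
{'t': 0.9, 'joint_positions': array([-70.38738113,  23.91285239,  -0.59058589,  92.45268851,
         0.27037048,  63.63899144,  -3.0364272 ]), 'qvel': array([ 0.0130647 ,  0.0132981 , -0.03079543,  0.02766677,  0.00283632,
        0.00615898, -0.10758903]), 'effort': array([-5.45213115e-04, -8.51021290e+01,  6.37866687e-01, -4.26286697e+01,
       -4.87318716e-02,  1.36139744e-02,  1.08023210e-04]), 'eef_pos': array([0.23402199, 0.57951009, 0.23044968]), 'tcp_rot': array([-1.79996999e+02,  3.02370792e-03,  1.58010914e+02]), 'wrist_force': array([-0.40065287, -0.04501232,  1.08797484]), 'wrist_torque': array([ 0.01371954, -0.01357821, -0.03640481]), 'grip_force': 0.0, 'width': 0.09368334837260085}
```

View pics/top0.png

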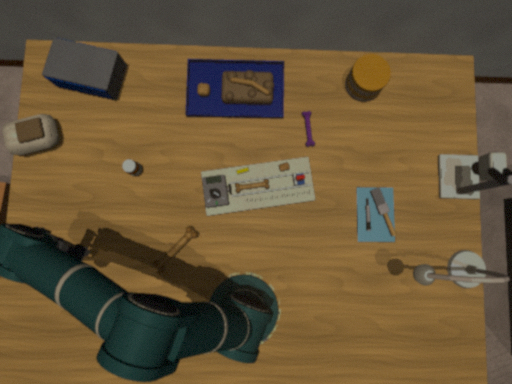

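View pics/side0.png

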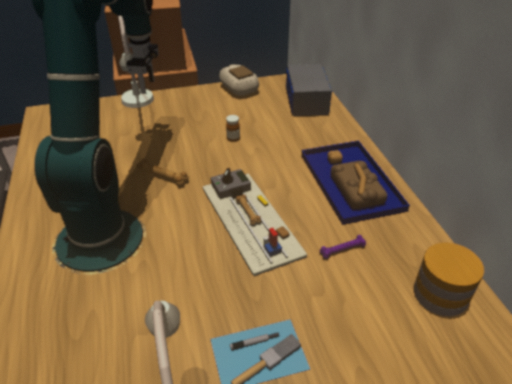

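```bash
cat > h.py <<'E'
from bench import robot
import numpy as np, cv2
from scipy.spatial.transform import Rotation as R
from scipy.optimize import least_squares
CI={c:robot.camera_info(c) for c in ("top","side")}
def proj(P,c):
    i=CI[c]; f=192/np.tan(np.radians(i["vertical_fov"]/2))
    p=R.from_euler("xyz",i["attitude"],degrees=True).inv().apply(np.atleast_2d(P)-i["origin"])
    return np.c_[i["cx"]+f*p[:,0]/-p[:,2], i["cy"]-f*p[:,1]/-p[:,2]]
def b2w(b,P):  # board pose b=(x,y,yaw rad)
    return R.from_euler("z",b[2]).apply(np.atleast_2d(P))+[b[0],b[1],0]
E
python3 - <<'E'
from h import *
t=cv2.imread("pics/top0.png"); s=cv2.imread("pics/side0.png")
a=cv2.resize(t[145:225,190:325],None,fx=5.8,fy=5.8,interpolation=cv2.INTER_CUBIC)
b=cv2.resize(s[155:285,190:320],None,fx=4.5,fy=4.5,interpolation=cv2.INTER_CUBIC)
cv2.imwrite("pics/tc.png",a); cv2.imwrite("pics/sc.png",b)
robot.get_image("top")
m=robot.silhouettes("board","top")[0]["mask"]; print(cv2.minAreaRect(np.argwhere(m)[:,::-1].astype(np.float32)))
robot.get_image("side")
for tt in ("board","jaw","bone","anvil","selector"):
  for c in ("top","side"):
    for d in robot.silhouettes(tt,c)[:3]:
        mm=np.argwhere(d["mask"])[:,::-1].astype(np.int32); print(tt,c,round(d["confidence"],2),d["xy"],len(mm),cv2.approxPolyDP(cv2.convexHull(mm),2.5,True)[:,0].tolist())
E
```

```text
Traceback (most recent call last):
IndexError: list index out of range
```

View pics/tc.png

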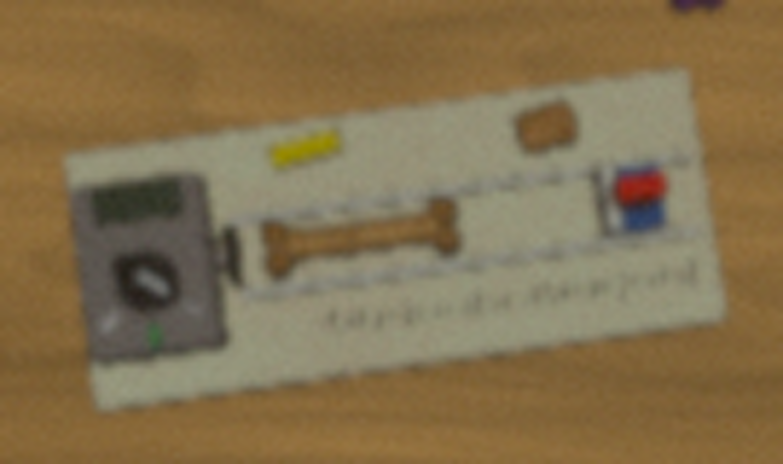

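View pics/sc.png

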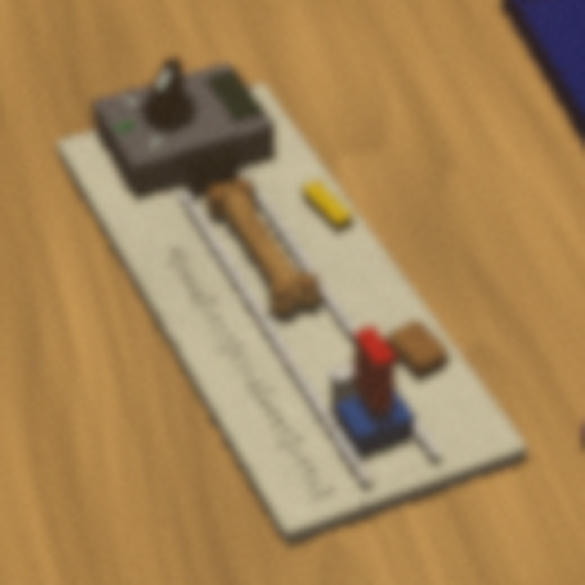

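```bash
python3 - <<'E'
from h import *
T=lambda p:(np.array(p)+.5)/5.8-.5+[190,145]
S=lambda p:(np.array(p)+.5)/4.5-.5+[190,155]
X,Y,Z=.09,.22,.016
C=[(X,-Y,Z),(-X,-Y,Z),(X,Y,Z),(-X,Y,Z)]
ct=T([(690,70),(725,322),(66,155),(98,410)]); cs=S([(525,455),(288,533),(265,87),(60,143)])
# params: x y yaw, y_grip, y_sel
ft,fs=T([(640,186)]),S([(375,345)]); kt=T([(150,281)]); ks=S([(171,63)])
def res(p,o=0):
    b=p[:3]; P=lambda q,c:proj(b2w(b,q),c)+ (p[5:7] if c=="top" else p[7:9])
    r=np.r_[(P(C,"top")-ct),(P(C,"side")-cs),(P([0,p[3],.101],"top")-ft),(P([0,p[3],.101],"side")-fs),(P([0,p[4],.086],"top")-kt)]
    return r if o else np.r_[r.ravel(),p[5:]/0.5]
s=least_squares(res,[.55,0,0.1,-.19,.17,0,0,0,0],loss="soft_l1",x_scale=[.01]*5+[1]*4)
p=s.x; print(p.round(4),np.degrees(p[2])); print(res(p,1).round(2))
print("fin top world",b2w(p[:3],[0,p[3],.101]),"knob",b2w(p[:3],[0,p[4],.08]))
for z in (.08,.086,.09,.095): print(z,proj(b2w(p[:3],[0,p[4],z]),"side")+p[7:9],ks)
print(CI["top"].keys())
for c in ("top","side"):
    im=robot.get_image(c)
    hsv=cv2.cvtColor(im,cv2.COLOR_RGB2HSV)
    for t in ("jaw","bone","selector"):
        for d in robot.silhouettes(t,c): print(t,c,round(d["confidence"],2),d["xy"],d["mask"].sum())
E
```

```text
[ 0.4865 -0.0472  0.1692 -0.1614  0.1658 -0.1576 -0.0298  0.0158  0.3185] 9.693399937060697
[[ 0.09 -0.09]
 [ 1.08  0.22]
 [-0.23  0.04]
 [-0.19  0.52]
 [ 1.32 -0.98]
 [-0.45  0.91]
 [ 0.19 -0.82]
 [-0.62 -0.2 ]
 [ 0.33  0.51]
 [-0.12 -0.22]
 [-0.14 -3.55]]
fin top world [[ 0.51367388 -0.20630876  0.101     ]] knob [[0.4585816  0.11621807 0.08      ]]
0.08 [[230.87110241 173.98442517]] [[227.61111111 168.61111111]]
0.086 [[230.80428161 172.60365638]] [[227.61111111 168.61111111]]
0.09 [[230.75954925 171.67931752]] [[227.61111111 168.61111111]]
0.095 [[230.70342417 170.51956244]] [[227.61111111 168.61111111]]
dict_keys(['vertical_fov', 'cx', 'cy', 'origin', 'attitude'])
jaw top 0.54 [299.0, 176.9] 149
bone top 0.66 [173.8, 247.6] 494
bone top 0.56 [310.1, 128.3] 213
bone top 0.44 [297.8, 180.5] 117
jaw side 0.57 [273.2, 243.1] 416
bone side 0.94 [158.4, 171.6] 483
bone side 0.49 [248.9, 210.1] 272
selector side 0.56 [226.2, 179.1] 121
```

```bash
cat >> h.py <<'E'
B=np.array([.4865,-.0472,.1692]); OFF={"top":np.array([-.16,-.03]),"side":np.array([.02,.32])}
def tri(pt,ps):
    f=lambda q:np.r_[(proj(b2w(B,q),"top")+OFF["top"]-pt)[0],(proj(b2w(B,q),"side")+OFF["side"]-ps)[0]]
    s=least_squares(f,[0,.1,.08]); return s.x,f(s.x)
E
python3 - <<'E'
from h import *
print(tri([213,191],[230,172]))
T=lambda p:(np.array(p)+.5)/5.8-.5+[190,145]
for z in (.052,.065,.076,.086):
    f=lambda q:(proj(b2w(B,[q[0],q[1],z]),"top")+OFF["top"]-T((148,282)))[0]
    q=least_squares(f,[0,.15]).x; w=b2w(B,[*q,z])[0]; print(z,q,w,proj(w,"side")+OFF["side"])
for n in range(4):
  for c in ("top","side"):
    robot.get_image(c)
    print(c,[(t,[(round(d["confidence"],2),np.round(d["xy"],1).tolist()) for d in robot.mark_of(t,c)]) for t in ("jaw_grip","selector_grip","anvil","bone")])
t=robot.get_image("top")[:,:,::-1]; s=robot.get_image("side")[:,:,::-1]
a=cv2.resize(t[170:215,195:240],(440,440),interpolation=cv2.INTER_CUBIC)
b=cv2.resize(s[160:205,205:250],(440,440),interpolation=cv2.INTER_CUBIC)
cv2.imwrite("pics/knob.png",cv2.convertScaleAbs(np.hstack([a,b])[:, :800],alpha=1.4))
E
```

```text
(array([-0.00162822,  0.17490749,  0.08226704]), array([ 0.08897121, -0.65484534, -0.58590361,  0.10499904]))
0.052 [-0.00996258  0.17118414] [0.44785333 0.11986196 0.052     ] [[227.94491742 180.20660109]]
0.065 [-0.01153512  0.17011081] [0.44648399 0.11853915 0.065     ] [[227.47941668 177.56941475]]
0.076 [-0.01286573  0.1692026 ] [0.44532532 0.11741985 0.076     ] [[227.08107382 175.31269579]]
0.086 [-0.01407537  0.16837696] [0.44427199 0.1164023  0.086     ] [[226.71534099 173.24072142]]
top [('jaw_grip', [(0.68, [299.2, 173.6]), (0.26, [381.8, 212.5])]), ('selector_grip', []), ('anvil', [(0.46, [230.7, 187.0])]), ('bone', [(0.93, [173.7, 247.6]), (0.78, [252.8, 182.5]), (0.71, [307.4, 129.3])])]
side [('jaw_grip', [(0.6, [269.8, 233.3])]), ('selector_grip', [(0.67, [229.5, 173.3]), (0.52, [238.9, 196.8])]), ('anvil', [(0.49, [238.1, 196.6])]), ('bone', [(0.94, [159.9, 173.1]), (0.71, [249.5, 214.3]), (0.55, [344.7, 250.4])])]
top [('jaw_grip', [(0.67, [297.9, 177.0]), (0.46, [294.4, 179.4])]), ('selector_grip', [(0.64, [212.4, 192.3])]), ('anvil', [(0.59, [230.1, 186.0])]), ('b
[... 538 characters left out ...]
_grip', [(0.48, [228.6, 172.1])]), ('anvil', [(0.44, [248.9, 221.0]), (0.43, [238.9, 198.1]), (0.18, [272.6, 247.0])]), ('bone', [(0.86, [159.5, 176.0]), (0.75, [247.2, 213.3]), (0.61, [342.4, 250.7])])]
top [('jaw_grip', [(0.46, [300.7, 174.2])]), ('selector_grip', [(0.45, [213.4, 190.7])]), ('anvil', [(0.47, [228.9, 188.8])]), ('bone', [(0.74, [175.2, 250.6]), (0.57, [252.4, 185.0]), (0.55, [309.8, 129.3]), (0.33, [211.6, 192.6])])]
side [('jaw_grip', [(0.82, [269.8, 231.7]), (0.55, [263.7, 363.2]), (0.28, [280.4, 233.8])]), ('selector_grip', []), ('anvil', [(0.49, [238.8, 196.2]), (0.44, [269.4, 232.1])]), ('bone', [(0.74, [159.1, 177.0]), (0.74, [343.4, 250.7]), (0.57, [247.9, 214.0])])]
```

```bash
python3 -c "
import cv2;a=cv2.imread('pics/knob.png');print(a.shape)"
```

```text
(440, 800, 3)
```

View pics/knob.png

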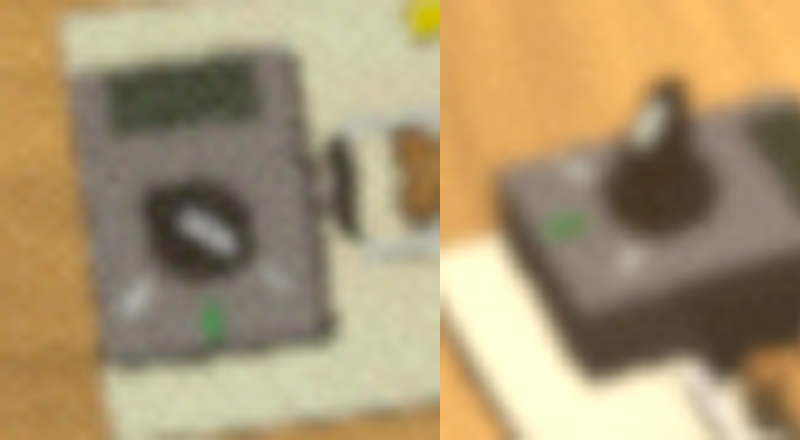

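```bash
python3 - <<'E'
from h import *
print("stripe",tri([215.7,192.8],[226.0,171.8]))
print("disc",tri([214.9,192.8],[227.2,179.4]))
print("net",tri([213.3,191.7],[229.2,172.4]))
g=proj(b2w(B,[0,.17,.052]),"top")+OFF["top"]; print(g)
p=b2w(B,[0,-.1614,.101]); print(p)
r=R.from_euler("xyz",[-180,0,158.01],degrees=True); print(r.as_matrix().round(3))
E
```

```text
stripe (array([-0.01575106,  0.16568193,  0.09499703]), array([-0.06483691,  0.48810252,  0.43561874, -0.07688808]))
disc (array([-0.01061118,  0.1719714 ,  0.05558336]), array([-0.06633832,  0.49992456,  0.44345611, -0.07821681]))
net (array([-0.0046792 ,  0.17419699,  0.08206595]), array([ 0.0796556 , -0.58994788, -0.52748377,  0.09413206]))
[[215.08148059 190.65156956]]
[[ 0.51367876 -0.20629518  0.101     ]]
[[-0.927  0.374 -0.   ]
 [ 0.374  0.927 -0.   ]
 [-0.    -0.    -1.   ]]
```

>>> send_rows --motion "-3.46 -3.9 0 0 0 0;-3.46 -3.9 0 0 0 0;-3.46 -3.9 0 0 0 0;-3.46 -3.9 0 0 0 0;-3.46 -3.9 0 0 0 0;-3.46 -3.9 0 0 0 0;-3.46 -3.9 0 0 0 0;-3.46 -3.9 0 0 0 0;-3.46 -3.9 0 0 0 0;-3.46 -3.9 0 0 0 0;-3.46 -3.9 0 0 0 0;-3.46 -3.9 0 0 0 0" --grip 6

```text
t: 5.0
eef_pos: [0.4442, -0.0115, 0.2308]
tcp_rot: [180.0, 0.0, 158.0]
wrist_force: [0.8, 0.3, -0.6]
width: 0.06
grip_force: 0.0
```

>>> send_rows --motion "-3.46 -3.9 0 0 0 0;-3.46 -3.9 0 0 0 0;-3.46 -3.9 0 0 0 0;-3.46 -3.9 0 0 0 0;0 0 1 0 0 9.7;0 0 1 0 0 9.7;0 0 1 0 0 9.7;0 0 1 0 0 9.7;0 0 1 0 0 9.7;0 0 1 0 0 9.8;0 0 0 0 0 0"

```text
t: 6.38
eef_pos: [0.5135, -0.2061, 0.17]
tcp_rot: [-179.9, 0.0, 99.8]
wrist_force: [0.4, 0.4, 0.5]
width: 0.0599
grip_force: 0.0
```

```bash
python3 - <<'E'
from h import *
s=robot.state(); print(s["t"],s["eef_pos"],s["tcp_rot"],s["width"],s["joint_positions"],s["wrist_force"])
M=R.from_euler("xyz",s["tcp_rot"],degrees=True)
print(M.inv().apply(np.array([.5137,-.2063,.095])-s["eef_pos"])*100)
E
```

```text
6.375 [ 0.51347958 -0.2061301   0.16999384] [-1.79925996e+02  5.45181023e-03  9.97764181e+01] 0.05987391716266389 [-16.35557912  26.21579571  44.85701645 107.26256992 -22.12144113
  55.62457063  48.12014203] [0.36567005 0.42717917 0.46950263]
[-0.01977238  0.02852317  7.49935513]
```

>>> send_rows --motion "0 0 2 0 0 0;0 0 2 0 0 0;0 0 2 0 0 0;0 0 1.5 0 0 0;0 0 0 0 0 0"

```text
t: 7.0
eef_pos: [0.5131, -0.2064, 0.0943]
tcp_rot: [-179.9, -0.0, 99.7]
wrist_force: [0.4, -0.7, 0.4]
width: 0.0598
grip_force: 0.0
```

```bash
python3 - <<'E'
from h import *
s=robot.get_image("side")[:,:,::-1]
cv2.imwrite("pics/grip.png",cv2.resize(s[170:290,200:340],None,fx=5,fy=5,interpolation=cv2.INTER_CUBIC)); print(robot.state()["wrist_force"])
E
```

```text
[ 0.77095169 -0.44104678  0.9295998 ]
```

View pics/grip.png

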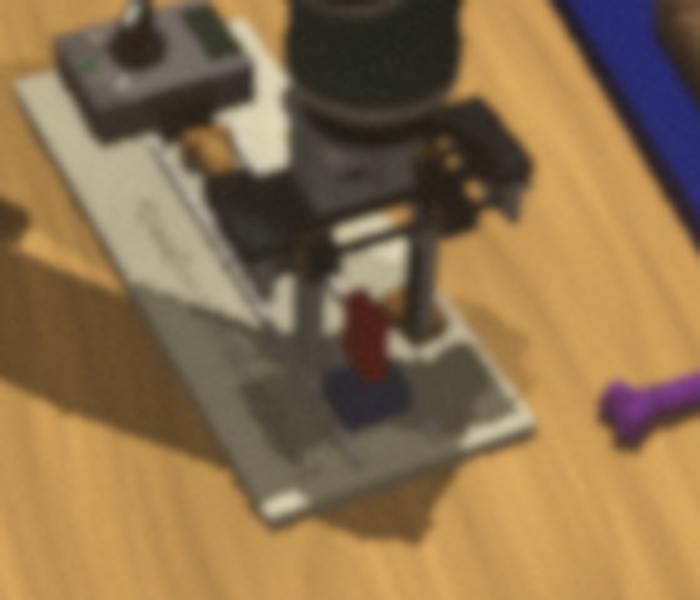

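The fin sits at about (365,335), between the fingers (305 and 420), so I'm closing.

>>> send_rows --motion "0 0 0 0 0 0;0 0 0 0 0 0;0 0 0 0 0 0;0 0 0 0 0 0" --grip 0 --force 20

```text
t: 7.55
eef_pos: [0.5138, -0.2063, 0.0956]
tcp_rot: [180.0, 0.0, 99.7]
wrist_force: [-0.8, 0.0, -0.5]
width: 0.0235
grip_force: 0.0
```

>>> send_rows --motion "0 0 0 0 0 0;0 0 0 0 0 0;0 0 0 0 0 0"

```text
t: 7.92
eef_pos: [0.5151, -0.206, 0.0957]
tcp_rot: [179.9, 0.1, 99.8]
wrist_force: [10.6, 0.3, -6.1]
width: 0.0157
grip_force: 20.0
```

>>> send_rows --motion "0 0.15 0 0 0 0;0 0 0 0 0 0;0.5 0 0 0 0 0;1 0 0 0 0 0;1 0 0 0 0 0;0 0 0 0 0 0"

```text
t: 8.68
eef_pos: [0.5109, -0.1808, 0.0956]
tcp_rot: [180.0, -0.0, 99.8]
wrist_force: [-1.2, 4.0, 6.1]
width: 0.0155
grip_force: 20.0
```

>>> send_rows --motion "1 0 0 0 0 0;1 0 0 0 0 0;1 0 0 0 0 0;0.5 0 0 0 0 0;0.3 0 0 0 0 0"

```text
t: 9.3
eef_pos: [0.5046, -0.1444, 0.0956]
tcp_rot: [180.0, 0.0, 99.7]
wrist_force: [-0.0, -5.1, 2.9]
width: 0.0156
grip_force: 20.0
```

```bash
python3 - <<'E'
from h import *
s=robot.get_image("side")[:,:,::-1]; st=robot.state(); print(st["t"],st["wrist_force"])
print((R.from_euler("z",-B[2]).apply(st["eef_pos"]-[B[0],B[1],0])).round(4))
cv2.imwrite("pics/push.png",cv2.resize(s[150:270,190:330],None,fx=5,fy=5,interpolation=cv2.INTER_CUBIC))
E
```

```text
9.35 [-0.97596871 -3.9202815   5.38696623]
[ 0.0014 -0.0985  0.0956]
```

View pics/push.png

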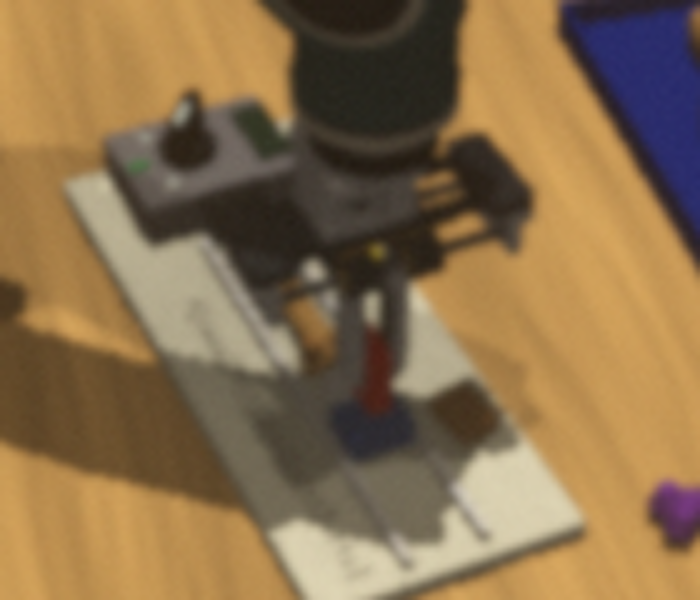

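The jaw is sliding with the grip held; the bone end at (315,365) isn't reached yet. I'll continue slowly and watch the force.

>>> send_rows --motion "0.4 0 0 0 0 0;0.4 0 0 0 0 0;0.4 0 0 0 0 0;0.4 0 0 0 0 0"

```text
t: 9.85
eef_pos: [0.5018, -0.1288, 0.0956]
tcp_rot: [180.0, 0.0, 99.7]
wrist_force: [-0.2, -5.4, 4.0]
width: 0.0157
grip_force: 20.0
```

>>> send_rows --motion "0.3 0 0 0 0 0;0.3 0 0 0 0 0;0.3 0 0 0 0 0"

```text
t: 10.22
eef_pos: [0.5003, -0.1199, 0.0956]
tcp_rot: [180.0, 0.0, 99.7]
wrist_force: [-0.5, -5.0, 4.9]
width: 0.0161
grip_force: 20.0
```

>>> send_rows --motion "0.3 0 0 0 0 0;0.3 0 0 0 0 0;0.2 0 0 0 0 0"

```text
t: 10.6
eef_pos: [0.4989, -0.112, 0.0956]
tcp_rot: [180.0, 0.0, 99.7]
wrist_force: [-1.8, -5.5, 5.6]
width: 0.0158
grip_force: 20.0
```

>>> send_rows --motion "0.2 0 0 0 0 0;0.2 0 0 0 0 0"

```text
t: 10.85
eef_pos: [0.4983, -0.1084, 0.0956]
tcp_rot: [180.0, 0.1, 99.7]
wrist_force: [0.1, -6.7, 3.3]
width: 0.0154
grip_force: 20.0
```

>>> send_rows --motion "0.2 0 0 0 0 0;0.2 0 0 0 0 0"

```text
t: 11.1
eef_pos: [0.4976, -0.1045, 0.0956]
tcp_rot: [180.0, 0.1, 99.7]
wrist_force: [-0.5, -8.1, 3.8]
width: 0.016
grip_force: 20.0
```

```bash
python3 - <<'E'
from h import *
T=lambda p:(np.array(p)+.5)/5.8-.5+[190,145]
for n,p,z in (("bone jaw end",(459,225),.03),("bone pad end",(263,245),.03),("pad face",(241,255),.045),("jaw face",(602,200),.064)):
    print(n,least_squares(lambda q:(proj(b2w(B,[*q,z]),"top")+OFF["top"]-T(p))[0],[0,.1]).x)
st=robot.state(); print((R.from_euler("z",-B[2]).apply(st["eef_pos"]-[B[0],B[1],0])).round(4),st["wrist_force"])
E
```

```text
bone jaw end [ 0.00204488 -0.04282679]
bone pad end [0.00701343 0.09204034]
pad face [0.00036643 0.10722268]
jaw face [ 0.00115597 -0.13872381]
[ 0.0013 -0.0584  0.0956] [-0.47252403 -8.08480787  3.79267741]
```

>>> send_rows --motion "0.2 0 0 0 0 0;0.1 0 0 0 0 0"

```text
t: 11.35
eef_pos: [0.4971, -0.1015, 0.0956]
tcp_rot: [180.0, 0.1, 99.7]
wrist_force: [-0.8, -7.3, 5.1]
width: 0.0158
grip_force: 20.0
```

>>> send_rows --motion "0.1 0 0 0 0 0;0.1 0 0 0 0 0"

```text
t: 11.6
eef_pos: [0.4968, -0.0997, 0.0956]
tcp_rot: [180.0, 0.1, 99.7]
wrist_force: [-0.6, -7.2, 4.2]
width: 0.0158
grip_force: 20.0
```

>>> send_rows --motion "0.1 0 0 0 0 0;0.1 0 0 0 0 0"

```text
t: 11.85
eef_pos: [0.4964, -0.0977, 0.0956]
tcp_rot: [180.0, 0.1, 99.7]
wrist_force: [0.1, -7.5, 4.9]
width: 0.0159
grip_force: 20.0
```

Bone is sliding (about 7.3 N). I'm watching for the pad's rise.

>>> send_rows --motion "0.1 0 0 0 0 0;0.1 0 0 0 0 0"

```text
t: 12.1
eef_pos: [0.4961, -0.0957, 0.0956]
tcp_rot: [180.0, 0.1, 99.7]
wrist_force: [-0.6, -8.0, 4.0]
width: 0.0159
grip_force: 20.0
```

>>> send_rows --motion "0.1 0 0 0 0 0;0.1 0 0 0 0 0"

```text
t: 12.35
eef_pos: [0.4958, -0.0941, 0.0956]
tcp_rot: [180.0, 0.1, 99.6]
wrist_force: [0.2, -9.6, 2.3]
width: 0.0162
grip_force: 20.0
```

>>> send_rows --motion "0.1 0 0 0 0 0;0.1 0 0 0 0 0"

```text
t: 12.6
eef_pos: [0.4955, -0.0924, 0.0956]
tcp_rot: [180.0, 0.1, 99.6]
wrist_force: [0.7, -12.4, 0.8]
width: 0.0156
grip_force: 20.0
```

>>> send_rows --motion "0 0 0 0 0 0;0 0 0 0 0 0"

```text
t: 12.85
eef_pos: [0.4955, -0.0923, 0.0956]
tcp_rot: [180.0, 0.1, 99.6]
wrist_force: [1.4, -11.1, 1.9]
width: 0.0159
grip_force: 20.0
```

>>> send_rows --motion "0 0 0 0 0 0;0 0 0 0 0 0;0 0 0 0 0 0;0 0 -2 0 0 0;0 0 -3 0 0 0;0 0 -3 0 0 0;0 0 -2 0 0 0;0 0 0 0 0 0" --grip 5

```text
t: 13.85
eef_pos: [0.496, -0.0906, 0.1964]
tcp_rot: [179.9, -0.0, 99.7]
wrist_force: [-0.5, -0.5, -0.5]
width: 0.05
grip_force: 0.0
```

```bash
python3 - <<'E'
from h import *
st=robot.state(); print(st["t"],st["eef_pos"],st["tcp_rot"],st["joint_positions"].round(1))
M=R.from_euler("xyz",st["tcp_rot"],degrees=True)
w=b2w(B,[-.0105,.171,.089])[0]; print(w,M.inv().apply(w-st["eef_pos"])*100)
s=robot.get_image("side")[:,:,::-1]
cv2.imwrite("pics/clamp.png",cv2.resize(s[150:270,190:330],None,fx=5,fy=5,interpolation=cv2.INTER_CUBIC))
E
```

```text
13.85 [ 0.49598246 -0.09056119  0.19640588] [ 1.79878855e+02 -1.66150409e-02  9.97359058e+01] [-33.6  18.5  48.5 112.8 -16.8  55.8  32.7]
[0.4473546  0.11958995 0.089     ] [21.53166406 -1.26166638 10.74418874]
```

View pics/clamp.png

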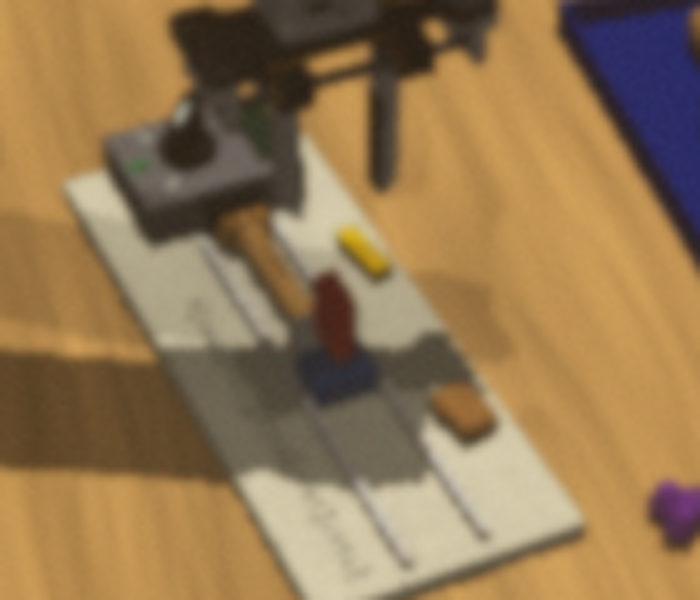

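Bone is held between jaw and pad (jaw at (335,330), pad end at (240,215)). Next, the knob.

>>> send_rows --motion "4.3 -0.25 0 0 0 0;4.3 -0.25 0 0 0 0;4.3 -0.25 0 0 0 0;4.3 -0.25 0 0 0 0;4.33 -0.26 0 0 0 0;0 0 1.2 0 0 9.6;0 0 1.2 0 0 9.6;0 0 1.2 0 0 9.6;0 0 1.2 0 0 9.6;0 0 0 0 0 0;0 0 0 0 0 0"

```text
t: 15.28
eef_pos: [0.4466, 0.1192, 0.1474]
tcp_rot: [-180.0, 0.0, 61.5]
wrist_force: [-0.2, -0.7, 0.1]
width: 0.0497
grip_force: 0.0
```

```bash
python3 - <<'E'
from h import *
st=robot.state(); print(st["t"],st["eef_pos"],st["tcp_rot"],st["joint_positions"].round(1))
M=R.from_euler("xyz",st["tcp_rot"],degrees=True)
w=b2w(B,[-.0105,.171,.089])[0]; print(M.inv().apply(w-st["eef_pos"])*100)
s=robot.get_image("side")[:,:,::-1]
cv2.imwrite("pics/k1.png",cv2.resize(s[110:230,170:310],None,fx=5,fy=5,interpolation=cv2.INTER_CUBIC))
E
```

```text
15.275 [0.4466135  0.11918063 0.14740445] [-1.79998699e+02  3.58666085e-02  6.15315660e+01] [-61.8  19.3  50.7 120.7 -19.9  48.6 -27.8]
[0.07496488 0.04577011 5.8403977 ]
```

View pics/k1.png

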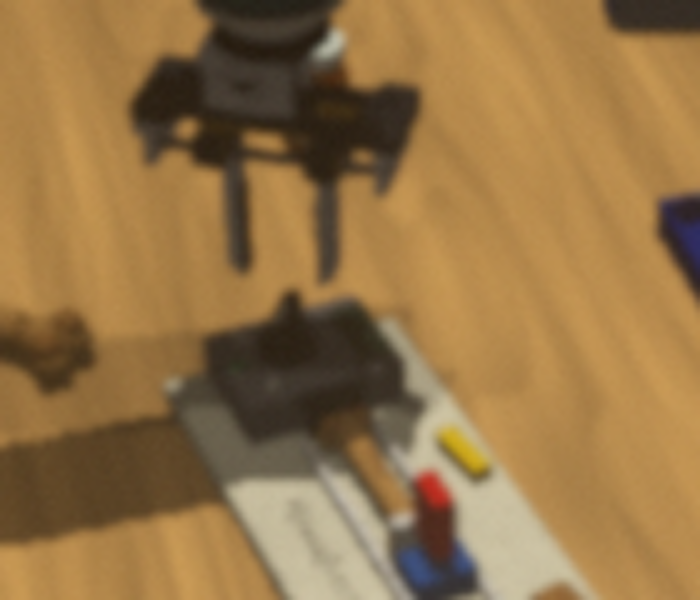

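The fingers (240 and 328) straddle the knob at (290,300). I'm descending.

>>> send_rows --motion "0.07 0.05 1.5 0 0 0;0 0 1.5 0 0 0;0 0 1.5 0 0 0;0 0 1.3 0 0 0;0 0 0 0 0 0"

```text
t: 15.95
eef_pos: [0.447, 0.1192, 0.0885]
tcp_rot: [-180.0, 0.1, 61.3]
wrist_force: [1.0, -0.2, 0.7]
width: 0.0501
grip_force: 0.0
```

>>> send_rows --motion "0 0 0 0 0 0;0 0 0 0 0 0;0 0 0 0 0 0;0 0 0 0 0 0;0 0 0 0 0 0;0 0 0 0 0 0" --grip 0 --force 15

```text
t: 16.7
eef_pos: [0.4454, 0.1209, 0.0894]
tcp_rot: [-179.7, 0.0, 61.4]
wrist_force: [-16.5, 8.4, 17.6]
width: 0.0141
grip_force: 15.0
```

>>> send_rows --motion "0 -0.25 -0.05 0 0 0;0 0 0 0 0 0;0 0 0 0 0 0"

```text
t: 17.08
eef_pos: [0.445, 0.121, 0.0897]
tcp_rot: [-180.0, 0.0, 61.3]
wrist_force: [3.9, 3.4, -17.8]
width: 0.0137
grip_force: 15.0
```

>>> send_rows --motion "0 0 0.02 0 0 5;0 0 0 0 0 5;0 0 0 0 0 5;0 0 0 0 0 5;0 0 0 0 0 0"

```text
t: 17.7
eef_pos: [0.4445, 0.1209, 0.0897]
tcp_rot: [-179.9, 0.1, 41.3]
wrist_force: [-8.8, 0.9, 1.1]
width: 0.0143
grip_force: 9.5
```

>>> send_rows --motion "0 0 0 0 0 5;0 0 0 0 0 5;0 0 0 0 0 5;0 0 0 0 0 5;0 0 0 0 0 5;0 0 0 0 0 5;0 0 0 0 0 1.6;0 0 0 0 0 0"

```text
t: 18.7
eef_pos: [0.4444, 0.1215, 0.0897]
tcp_rot: [-179.9, 0.1, 9.8]
wrist_force: [-2.8, 2.5, 0.7]
width: 0.0166
grip_force: 1.2
```

>>> send_rows --motion "0 0 0 0 0 0;0 0 0 0 0 0;0 0 0 0 0 0"

```text
t: 19.08
eef_pos: [0.4456, 0.1222, 0.0902]
tcp_rot: [-179.9, -0.0, 9.8]
wrist_force: [-0.8, 9.7, 0.9]
width: 0.0154
grip_force: 10.1
```

>>> send_rows --motion "0 0 0 0 0 0;0 0 0 0 0 0;0 0 0 0 0 0;0 0 -2 0 0 0;0 0 -3 0 0 0;0 0 -4 0 0 0;-3 0 -5 0 0 0;-5 0 -3 0 0 0;-5 0 0 0 0 0;0 0 0 0 0 0" --grip 5

```text
t: 20.32
eef_pos: [0.3655, 0.1159, 0.2307]
tcp_rot: [-179.1, 1.9, 9.8]
wrist_force: [1.2, 0.4, 0.3]
width: 0.05
grip_force: 0.0
```

```bash
python3 - <<'E'
from h import *
t=robot.get_image("top")[:,:,::-1]; s=robot.get_image("side")[:,:,::-1]
a=cv2.resize(t[145:225,195:325],None,fx=5,fy=5,interpolation=cv2.INTER_CUBIC)
b=cv2.resize(s[150:270,190:320],None,fx=5,fy=5,interpolation=cv2.INTER_CUBIC)
c=np.vstack([a,b]); cv2.imwrite("pics/fin.png",cv2.convertScaleAbs(cv2.resize(c,None,fx=.6,fy=.6,interpolation=cv2.INTER_AREA),alpha=1.4))
E
```

```text
(no output)
```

View pics/fin.png

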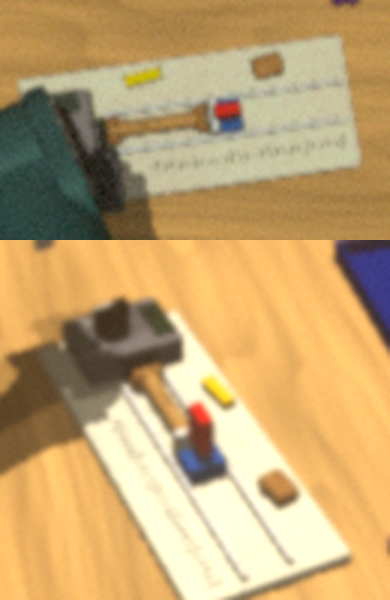

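That picture shows the bone still clamped between jaw and pad, chip and block in place, but the arm hides the knob. I'm moving clear and checking its stripe numerically.

>>> send_rows --motion "0 -4 0 0 0 0;0 -5 0 0 0 0;0 -5 0 0 0 0;0 -5 0 0 0 0;0 -5 0 0 0 0;0 -4 0 0 0 0;0 0 0 0 0 0"

```text
t: 21.3
eef_pos: [0.3195, 0.3936, 0.2305]
tcp_rot: [-179.8, 1.9, 9.9]
wrist_force: [-0.8, -1.5, 0.1]
width: 0.0503
grip_force: 0.0
```

```bash
python3 - <<'E'
from h import *
def stripe(im,c,ctr):
    g=cv2.cvtColor(im,cv2.COLOR_BGR2GRAY).astype(float)
    x0,y0=np.round(ctr).astype(int); return g[y0-7:y0+8,x0-7:x0+8].astype(int)
t=robot.get_image("top")[:,:,::-1].copy(); s=robot.get_image("side")[:,:,::-1].copy(); cv2.imwrite("pics/t1.png",t); cv2.imwrite("pics/s1.png",s)
k=proj(b2w(B,[-.0125,.171,.09]),"top")[0]+OFF["top"]; ks=proj(b2w(B,[-.0125,.171,.09]),"side")[0]+OFF["side"]; print(k,ks)
for n in ("top0","t1"): print(n);print(stripe(cv2.imread(f"pics/{n}.png"),"top",k))
for n in ("side0","s1"): print(n);print(stripe(cv2.imread(f"pics/{n}.png"),"side",ks))
for q in (0,.45,.9,1.3):
    a=np.pi+.9-q; e=[b2w(B,[-.0125+r*np.cos(a),.171+r*np.sin(a),.09])[0] for r in (0,.021)]
    print(q,(proj(e,"top")+OFF["top"]).round(1).tolist(),(proj(e,"side")+OFF["side"]).round(1).tolist())
# lengths: clamp state
T=np.array
m=cv2.inRange(cv2.cvtColor(t,cv2.COLOR_BGR2HSV),(0,150,100),(6,255,255)); m[:150]=0;m[225:]=0
yx=np.argwhere(m); c=yx.mean(0)[::-1]; print(len(yx),c,"fin xy",least_squares(lambda q:(proj(b2w(B,[*q,.1]),"top")+OFF["top"]-c)[0],[0,.1]).x)
E
```

```text
[214.26280901 192.78141702] [226.80678318 171.76988509]
top0
[[ 89  85  85  86  87  87  85  86  86  85  89  90  86  86  90]
 [ 86  89  85  86  83  87  82  79  76  82  85  86  86  89  86]
 [ 85  84  81  75  73  72  65  65  61  66  70  79  85  87  84]
 [ 86  84  73  57  48  49  45  44  43  48  53  62  72  87  86]
 [ 87  83  61  44  38  33  39  46  43  42  47  45  62  79  85]
 [ 86  82  61  43  33  41  54  71  64  48  42  40  47  66  87]
 [ 87  81  68  46  31  45  68  92  95  80  61  45  44  59  83]
 [ 89  86  75  50  37  43  64  92 104 102  94  69  47  59  78]
 [ 89  83  78  57  39  42  47  60  77  99 107  92  56  54  80]
 [ 86  87  75  60  43  36  36  35  50  65  88  86  61  55  77]
 [ 87  87  82  72  52  46  35  40  38  45  51  58  54  63  85]
 [ 85  86  88  78  68  52  44  41  42  46  44  52  66  76  93]
 [ 90  91 101  93  84  74  64  52  59  62  66  74  82  89  92]
 [ 96 104 111 102  91  85  81  78  72  76  83  87  87  92  91]
 [103 117 119 102  92  86  82  85  85  79  86  88  91  87  90]]
t1
[[ 85  89  86  86  89  83  79  76  81  89  85  89  88  92  89]
 [ 88  87  86  87  83  71  
[... 2399 characters left out ...]
  39  40  39  39  38  38  39  53  73  88]
 [ 85  64  46  40  38  36  38  38  38  37  38  40  49  69  85]
 [ 90  62  44  37  37  38  36  36  39  40  38  38  48  68  82]
 [ 93  68  45  40  38  40  39  39  39  38  38  39  48  65  84]
 [ 92  68  47  40  37  37  38  38  37  38  38  39  48  67  84]
 [ 88  67  46  41  36  39  40  40  39  39  40  42  50  67  85]]
0 [[214.3, 192.8], [219.0, 195.6]] [[226.8, 171.8], [225.0, 175.5]]
0.45 [[214.3, 192.8], [217.3, 197.3]] [[226.8, 171.8], [222.6, 174.7]]
0.9 [[214.3, 192.8], [215.0, 198.2]] [[226.8, 171.8], [221.1, 173.4]]
1.3 [[214.3, 192.8], [212.8, 198.1]] [[226.8, 171.8], [220.7, 171.9]]
27 [270.25925926 181.33333333] fin xy [ 0.00011551 -0.0458058 ]
```

```bash
python3 -c "
from bench import robot
print(robot.hand_in())"
```

```text
the job is handed in; nothing more can be done
None
```

I clamped the bone against the sprung pad, pressing it in about 3 mm (estimated from the push force), and turned the selector to the green mark. The camera pixels show the pointer there and the jaw where I released it. The job was handed in at about 21 s, and no verdict came back.

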